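# Slide the gauge carrier into its locating notch

## Task

At the calibration bed, push the stop bolt right back out of the way by its upright tab, then push the gauge carrier by its end along the rails, past the bolt, until you feel it drop down into its locating notches and it sits there level. Only push with the fingertips: do not pick up, lift or tip the carrier, leave the other things on the table alone, and finish clear of everything.

Things in the scene. Friction and masses are not known exactly. Their poses are not given: they have to be found in the camera images.
- bed: Fixed grey bed, base plate 170 (x) by 400 (y) by 12 mm. Origin: centre of its underside, on the table. y axis: the direction the carrier must travel (towards the robot's left, within 0.35 rad of world y); x axis: away from the robot. Side fences 12 mm thick, inner faces at x = +-56.5 mm, tops 37 mm above the table. A crossbar at y = 206 to 218 mm, 37 to 49 mm high, closes the far end.
- track (a point): Point on the bed's centre line, 50 mm from its middle towards +y, at the level of the rail tops (24 mm). Two aluminium rail strips hold pockets 6 mm deep, 16 mm long (the notches), set anew each time: the carrier drops in where its origin is 20 to 80 mm along the bed's +y, to be felt or seen. Leading feet have pockets at x = +-46 mm, 55 mm ahead of that; trailing feet at +-28 mm, 55 mm behind.
- carrier: Loose aluminium carrier, 110 (x) by 150 mm (y), 0.7 to 1 kg, dial gauge 94 mm across fixed face up in its middle. Origin: centre of the underside of its feet; axes as the bed's. Above the origin: plate 8-16 mm, upturned ends to 38 mm, gauge to 54 mm. Rides with origin 24 mm above the table, starting 85 to 115 mm on the bed's -y side; seated, 18 mm: it drops 6 mm and is then caught (4 mm play).
- push_face (a point): Middle of the outer face of the carrier's trailing upturned end (its -y end), 28 mm above the carrier's origin, 75 mm behind it; the end is 110 mm wide, 4 mm thick, 8 to 38 mm above the origin. Push here towards the bed's +y. Sliding takes roughly 4 to 10 N; once the carrier has dropped in, it stops dead.
- bolt (a joint): Stop bolt: flat steel bar 20 mm wide, 41 to 51 mm above the table, across the far fence at y = 30 mm of the bed, its nose in the carrier's way. Metres: 0 fully across (starts at 0 to 0.010), 0.045 right back at its stop. Slides along the bed's +x (away from the robot), about 2.5 N friction, stays where left. The carrier clears it above 0.035 and cannot push it aside.
- bolt_tab (a point): Centre of the inner face (towards the track, the bed's -x) of the bolt's upright steel tab, 76 mm above the table; the tab is 12 mm thick, 24 mm wide along y, 51 to 91 mm above the table. The bolt's bar and its guides (up to 55 mm high) lie below, so keep the fingertip above 57 mm. Push towards the bed's +x; it moves with the bolt.
- adaptor: small brass stepped adaptor, 28 mm across, 36 mm tall, standing on the table on the robot's side of the bed. Bystander; origin at the centre of its underside.
- coupler: small steel coupler, 36 mm across, 30 mm tall, standing on the robot's side of the bed. Bystander; origin at the centre of its underside.
- spanner: steel spanner 160 mm long lying on the table beyond the bed. Bystander; origin at the centre of its underside.
- small_gauge: dial gauge 60 mm across, 30 mm tall, lying face up on the table beyond the bed. Bystander; origin at the centre of its underside.
- spare_gauge: dial gauge 72 mm across, 34 mm tall, lying face up to the right of the bed. Bystander; origin at the centre of its underside.
- water: clear bottle 62 mm across, 190 mm tall, at the right of the table. Bystander; origin at the centre of its underside.
- weight: round steel weight 84 mm across, 46 mm tall, at the left of the table. Bystander; origin at the centre of its underside.
Things that resemble listed ones, but are neither listed nor needed, are in the scene too. Of the things like the carrier, leave any that is green; of the rest the smaller one is meant.

How it is judged:
By the outcome, as a careful person would: the job done as asked, in the order asked, and still so for the second after the job is handed in, with the robot touching nothing.
It also fails if it takes over 48 s, if anything falls off the work surface, if the arm or the gripper's body presses on something with over 40 N, if the wrist force passes 120 N, or if a joint passes its speed limit or range.

## Robot

A 6-joint arm with a two-finger parallel gripper is mounted at the origin on the work surface. World frame = base frame: x ahead of the robot, y to its left, z up, the work surface at z = 0. Lengths are in m, angles in rad, forces in N, time in s.
With the tool pointing down it reaches from about 0.325 to 0.9 m from the base axis. Payload 6.1 kg.
Tool frame: the origin (TCP) lies midway between the tips of the shut fingers; the grasp point (between the pads) lies env.grip_point_offset behind it (env.grip_point_offset is the distance from the TCP to the grasp point, in m); z points along the fingers, y is the direction in which the jaws open and shut (so a half turn about z gives the same grasp; the last joint's range is limited). The gripper opens to 85 mm and grips with 20 to 120 N. Pads are 22 mm wide; open, the fingers measure 114 mm over their backs; the gripper's body (76 mm by 85 mm) begins 54 mm behind the grasp point. The pads swing forward as they close: fully open they stand 13 mm farther back than shut.
Start: joints at [1.134, 0.22, 1.526, -0, 1.395, -0.126], TCP at [0.191, 0.595, 0.231] pointing down, gripper open.
Joint ranges: [-2.98, 2.98], [-0.91, 2.08], [0.09, 2.57], [-1.24, 4.39], [0.2, 2.65], [-2.68, 2.68]. Speed limits (rad/s): [2.57, 2.57, 3.01, 3.14, 3.14, 3.14].

## Interface

Orientations are given as a unit quaternion [w, x, y, z].
In Python, from plant import env gives the robot as it stands.
- The arm moves only by the tool jog_arm, never from a script. Its argument "plan" is a list of rows, each a list of 5 numbers: the opening, from 0 (shut) to 1 (fully open), then the shift along the tool's x, y, z in mm, then the turn about the tool's z in degrees. In form: [[claw, dx, dy, dz, turn], ...]. A call has exactly 10 rows; each row is the pose to reach, as a shift and turn from the pose commanded when the call began, along the tool's axes at that moment; what a row does not reach only later rows make up. A row lasts 1/10 s, in which the tool goes at most 50 mm and 8.59 degrees, less where a joint would pass 70% of its speed; a pose out of reach is approached as far as the arm can. A call with a gripper value outside its range is refused whole. The fingers move at their own pace and stop on an object; "squeeze" is the grip in N (left out, the last holds). Time passes only in rows, so rows that repeat a pose let the fingers close, or fill a call up. It gives the time, the measured TCP pose, the force and the opening at its end, in the units of the state.
- env.read_state(): the state, without advancing time (a new reading comes with each control period).
- env.camera(name): name is "scene" or "top"; returns a dict with "image" (480x640x3 uint8, red, green, blue), "vfov" (degrees; the focal length in pixels is half the picture's height over the tangent of half this angle, whatever the lens; pixels are square), "cx", "cy" (the principal point, pixels), "origin" and "rotation" of the camera in the world. Camera axes: x right, y up, looking along -z (the intrinsics and any distortion apply to the point x, -y, -z); pixel columns grow to the right and rows downward; lengths in m; the calibration is good to about 2 mm. A picture is of the moment at which its call begins. There is no depth.
- env.sign_off(): hands the job in, once; it reports no verdict.
The state is a dict: "time": time; "joint_positions": joint angles; "joint_velocities": joint speeds; "joint_torque": joint torques, N m; "eef_pos": TCP position; "eef_rot": TCP orientation; "ft_force": force on the tool from outside, world axes, zero at the start; "moment": the same for the moment, N m; "opening": opening from 0.0 (shut) to 1.0 (fully open).
Only numpy, scipy, OpenCV 4.12 (cv2) and the standard library are available. Lean on these libraries where they do the work, as an engineer would, in place of code of your own. Each camera call takes 0.05 s, during which the arm holds its last target. There are 200 camera calls.

## Working session

There is one attempt and no reset: what is moved stays moved. The work goes in short steps, Python scripts to look and compute and a tool call to move; the robot and the scene stay as the last step left them, time stands still between calls to the robot, and variables do not carry over. Pictures are saved under pics/ and viewed, about 8 in all and at most 12, crops included, and the job is handed in when it is done.

Besides the shell and the picture viewer there is one more tool, called after "Emit:" as a command line: name --pt "numbers of a row" for each row, then --argument value for the rest. jog_arm: Moves the arm, as the interface text tells. Its arguments: {"type":"object","properties":{"plan":{"type":"array"},"squeeze":{"type":"number"}},"required":["plan"]}

```bash
ls; mkdir -p pics; python3 - <<'E'
from plant import env
import cv2,pickle,numpy as np
for n in("scene","top"):
    c=env.camera(n);pickle.dump(c,open(f"pics/{n}0.pkl","wb"))
    cv2.imwrite(f"pics/{n}0.png",c["image"][:,:,::-1])
    print({k:(v if k!="image" else 0) for k,v in c.items()})
print(env.read_state(),env.grip_point_offset)
E
```

```text
pics
{'image': 0, 'vfov': 53.09528837962405, 'cx': 328.1148382305104, 'cy': 235.29977553093218, 'origin': array([ 1.12143567, -0.8131352 ,  0.76876832]), 'rotation': array([0.84233187, 0.43317399, 0.15182972, 0.28246247])}
{'image': 0, 'vfov': 50.39139088964284, 'cx': 322.70155063133996, 'cy': 236.319063357823, 'origin': array([ 0.38757282, -0.05294882,  1.2151747 ]), 'rotation': array([ 0.70977032,  0.0364013 , -0.02771796, -0.70294576])}
{'time': 0.1, 'joint_positions': array([ 1.13386393e+00,  2.21177191e-01,  1.52749783e+00, -1.76567300e-06,
        1.39469426e+00, -1.26088127e-01]), 'joint_velocities': array([-0.00031823, -0.00160893, -0.00208028, -0.00116674, -0.00189167,
        0.00128724]), 'joint_torque': array([ 1.52628290e-03, -4.98245823e+01, -3.90549982e+01, -2.29585212e-04,
        5.67237745e-03,  5.99148780e-05]), 'eef_pos': array([0.19092895, 0.59455088, 0.2302895 ]), 'eef_rot': array([-2.45944512e-04,  1.54796943e-01,  9.87945908e-01, -8.53587660e-04]), 'ft_force': array([-0.43295123,  0.28235486, -0.27627334]), 'moment': array([ 0.0174004 , -0.00365256, -0.02112238]), 'opening': 1.0015811691134895} 0.0187
```

View pics/scene0.png

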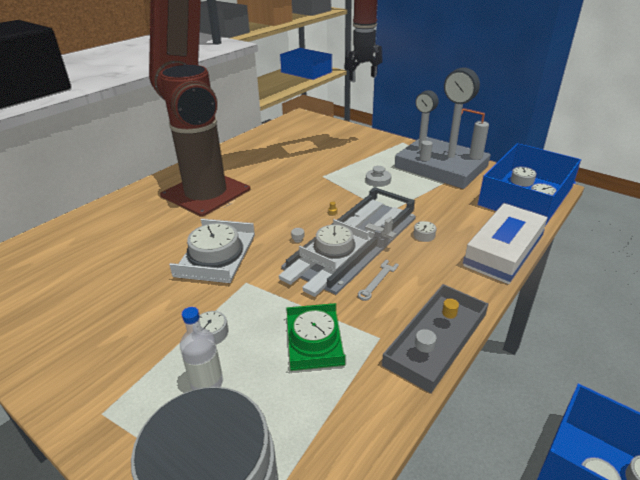

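View pics/top0.png

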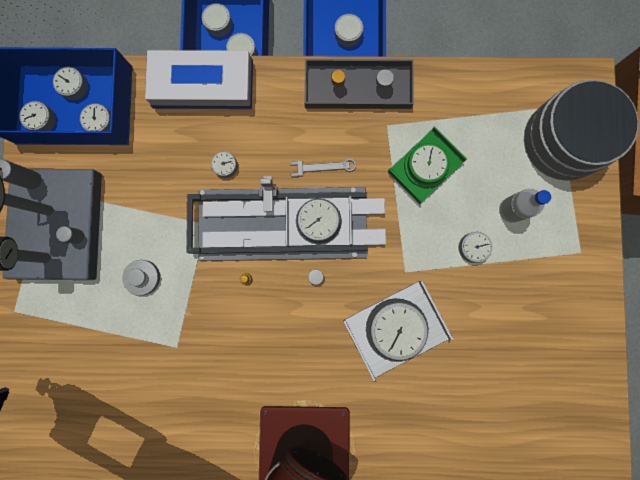

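The scene view shows the bed in the middle with the gauge on its rails at (335,240), a green one at (315,335) and a bigger one at (212,243). The top view has the same three:
- (430,163): green, to be left alone.
- (398,330): grey, but larger.
- (319,220): grey, smaller and on the bed's rails, so this is the carrier meant.

I'll confirm this in a crop.

```bash
cat > h.py <<'E'
import numpy as np,cv2,pickle
from scipy.spatial.transform import Rotation as R
def cam(c):
    f=240/np.tan(np.radians(c["vfov"])/2); q=c["rotation"]
    return f,R.from_quat(q[[1,2,3,0]]).as_matrix(),np.array(c["origin"])
def ray(c,u,v,z):
    f,M,o=cam(c); d=M@np.array([(u-c["cx"])/f,-(v-c["cy"])/f,-1]); return o+d*(z-o[2])/d[2]
def proj(c,p):
    f,M,o=cam(c); q=M.T@(np.asarray(p)-o); return np.array([c["cx"]+f*q[0]/-q[2],c["cy"]-f*q[1]/-q[2]])
E
python3 - <<'E'
from h import *
c=pickle.load(open("pics/top0.pkl","rb"))
im=c["image"][165:295,180:400,::-1]
cv2.imwrite("pics/crop1.png",cv2.resize(im,None,fx=3.6,fy=3.6,interpolation=cv2.INTER_CUBIC))
print(proj(c,[0,0,0]))
s=pickle.load(open("pics/scene0.pkl","rb"))
im=s["image"][180:300,270:430,::-1]
cv2.imwrite("pics/crop2.png",cv2.resize(im,None,fx=5,fy=5,interpolation=cv2.INTER_CUBIC))
E
```

```text
[304.25217845 451.37096254]
```

View pics/crop1.png

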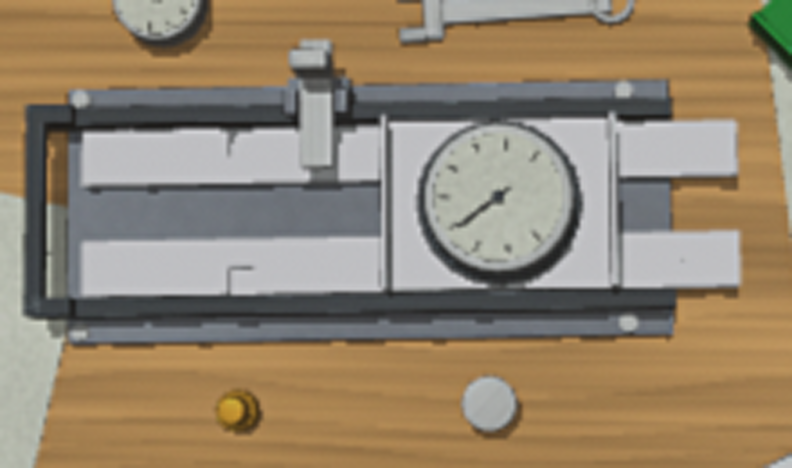

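View pics/crop2.png

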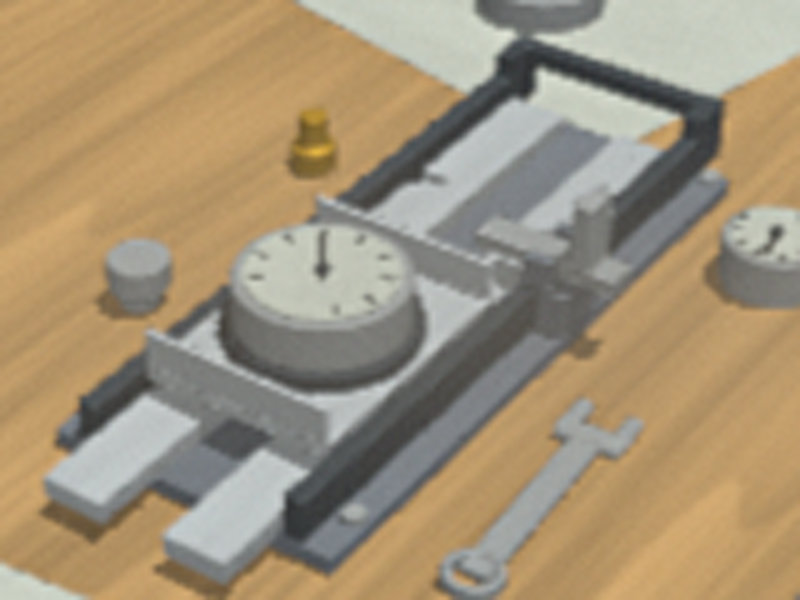

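The crops confirm it: the carrier is the smaller grey one on the bed rails. In crop 1 its dial centre is at (500,196) and its trailing end at x≈617. The bolt nose is at (318,165) and its tab at (312,48). The notch marks are at x≈230.

```bash
cat >> h.py <<'E'
E
python3 - <<'E'
from h import *
c=pickle.load(open("pics/top0.pkl","rb")); s=pickle.load(open("pics/scene0.pkl","rb"))
T=lambda u,v,z: ray(c,180+(u+.5)/3.6-.5,165+(v+.5)/3.6-.5,z)
S=lambda u,v,z: ray(s,270+(u+.5)/5-.5,180+(v+.5)/5-.5,z)
P={}
for n,u,v,z in [("plTR",669,81,.012),("plBR",673,335,.012),("plBL",67,345,.012),("crossTL",27,107,.049),("crossBL",25,317,.049),("crossTRin",47,125,.049),
 ("trailT",617,113,.062),("trailB",619,288,.062),("leadT",382,115,.062),("leadB",386,291,.062),("gauge",500,195,.078),("noseL",303,166,.051),("noseR",332,164,.051),("tabTL",290,44,.091),("tabTR",331,41,.091),("tabLowL",291,68,.055)]:
    P[n]=T(u,v,z); print(n,P[n].round(4))
print("scene")
for n,u,v,z in [("gauge",322,262,.078),("trailNear",327,418,.062),("trailFar",149,335,.062),("leadfar",320,200,.062),("noseNear",480,225,.051),("tabTop",597,195,.091),("plateCorner",327,568,.012)]:
    print(n,S(u,v,z).round(4))
# fit bed frame
d=P["plBL"]-P["plBR"];print("plate len",np.linalg.norm(d[:2]),"yaw",np.arctan2(-d[0],d[1]))
w=P["plTR"]-P["plBR"];print("w",np.linalg.norm(w[:2]),"yaw",np.arctan2(w[1],w[0]))
d=P["crossTL"]-P["crossBL"];print("cross",np.linalg.norm(d[:2]),"yaw",np.arctan2(d[1],d[0]))
d=P["trailT"]-P["trailB"];print("trail",np.linalg.norm(d[:2]),"yaw",np.arctan2(d[1],d[0]))
E
```

```text
plTR [ 0.6158 -0.1385  0.012 ]
plBR [ 0.4473 -0.1416  0.012 ]
plBL [0.4369 0.2562 0.012 ]
crossTL [0.5885 0.2775 0.049 ]
crossBL [0.453  0.2741 0.049 ]
crossTRin [0.5769 0.2642 0.049 ]
trailT [ 0.5854 -0.102   0.062 ]
trailB [ 0.4741 -0.1039  0.062 ]
leadT [0.5829 0.0473 0.062 ]
leadB [0.4708 0.0428 0.062 ]
gauge [ 0.5304 -0.0287  0.078 ]
noseL [0.5513 0.0983 0.051 ]
noseR [0.5528 0.0797 0.051 ]
tabTL [0.6222 0.1028 0.091 ]
tabTR [0.6243 0.0773 0.091 ]
tabLowL [0.6141 0.1068 0.055 ]
scene
gauge [ 0.5271 -0.0242  0.078 ]
trailNear [ 0.5919 -0.1069  0.062 ]
trailFar [ 0.4824 -0.1069  0.062 ]
leadfar [0.4779 0.0396 0.062 ]
noseNear [0.5509 0.0842 0.051 ]
tabTop [0.6155 0.0925 0.091 ]
plateCorner [ 0.6211 -0.1463  0.012 ]
plate len 0.3978605377204795 yaw 0.026139041866638808
w 0.16848095103002605 yaw 0.01813643526964467
cross 0.13553415459654872 yaw 0.024920694985431917
trail 0.1113728087192152 yaw 0.016461141578617833
```

```bash
cat >> h.py <<'E'
YAW=.024; C=np.array([.5265,.0585])
ex=np.array([np.cos(YAW),np.sin(YAW)]); ey=np.array([-ex[1],ex[0]])
def bed(x,y): return C+x*ex+y*ey
def go(st,xy,z):
    q=st["eef_rot"]; M=R.from_quat(np.array(q)[[1,2,3,0]]).as_matrix()
    p=np.array(st["eef_pos"]); r=p[:2]-C
    t=np.degrees(np.arctan2(M[1,1],M[0,1])-np.arctan2(ey[1],ey[0]))
    print("t",round(st["time"],2),"tcp",p.round(4),"bed",(r@ex).round(4),(r@ey).round(4),"F",st["ft_force"].round(1))
    print("shift mm",(M.T@(np.r_[xy,z]-p)*1e3).round(1),"turn",round(t,2))
E
python3 - <<'E'
from h import *
from plant import env
r=np.array([[.611,.090],[.530,-.105],[.6115,.0925]])-C
print((r@ex).round(4),(r@ey).round(4))
go(env.read_state(),bed(.060,.031),.18)
E
```

```text
[ 0.0852 -0.0004  0.0858] [ 0.0295 -0.1635  0.032 ]
t 0.1 tcp [0.1909 0.5946 0.2303] bed -0.3226 0.5439 F [-0.4  0.3 -0.3]
shift mm [-529.9 -358.6   50.8] turn -19.19
```

Emit:
jog_arm --pt "0 -40 -27 0 -2" --pt "0 -80 -54 0 -4" --pt "0 -120 -81 0 -6" --pt "0 -160 -108 0 -8" --pt "0 -200 -135 0 -10" --pt "0 -240 -162 0 -12" --pt "0 -280 -190 0 -14" --pt "0 -320 -217 0 -16" --pt "0 -345 -234 0 -19" --pt "0 -345 -234 0 -19.2"

```text
time: 1.1
eef_pos: [0.45, 0.2636, 0.2309]
eef_rot: [0.0, -0.01, 1.0, -0.001]
ft_force: [-0.7, 1.0, -0.1]
opening: -0.004
```

```bash
python3 - <<'E'
from h import *
from plant import env
go(env.read_state(),bed(.060,.031),.18)
E
```

```text
t 1.1 tcp [0.45   0.2636 0.2309] bed -0.0716 0.2069 F [-0.7  1.  -0.1]
shift mm [-132.2 -175.4   51.2] turn -0.19
```

Next I'll move above the inner side of the tab, then go down.

Emit:
jog_arm --pt "0 -22 -29 8 0" --pt "0 -44 -58 16 0" --pt "0 -66 -88 25 0" --pt "0 -88 -117 33 0" --pt "0 -110 -146 42 0" --pt "0 -132 -175 51 0" --pt "0 -132 -175 51 0" --pt "0 -132 -175 75 0" --pt "0 -132 -175 75 0" --pt "0 -132 -175 75 0"

```text
time: 2.1
eef_pos: [0.5831, 0.0962, 0.1558]
eef_rot: [-0.001, -0.013, 1.0, 0.0]
ft_force: [0.4, -0.2, 0.5]
opening: 0.0
```

```bash
python3 - <<'E'
from h import *
from plant import env
go(env.read_state(),bed(.060,.031),.068)
c=env.camera("scene");pickle.dump(c,open("pics/s1.pkl","wb"))
im=c["image"][120:270,280:480,::-1]
cv2.imwrite("pics/s1.png",cv2.resize(im,None,fx=4,fy=4,interpolation=cv2.INTER_CUBIC))
E
```

```text
t 2.1 tcp [0.5831 0.0962 0.1558] bed 0.0575 0.0363 F [ 0.4 -0.2  0.5]
shift mm [-2.7 -5.3 87.8] turn 0.07
```

View pics/s1.png

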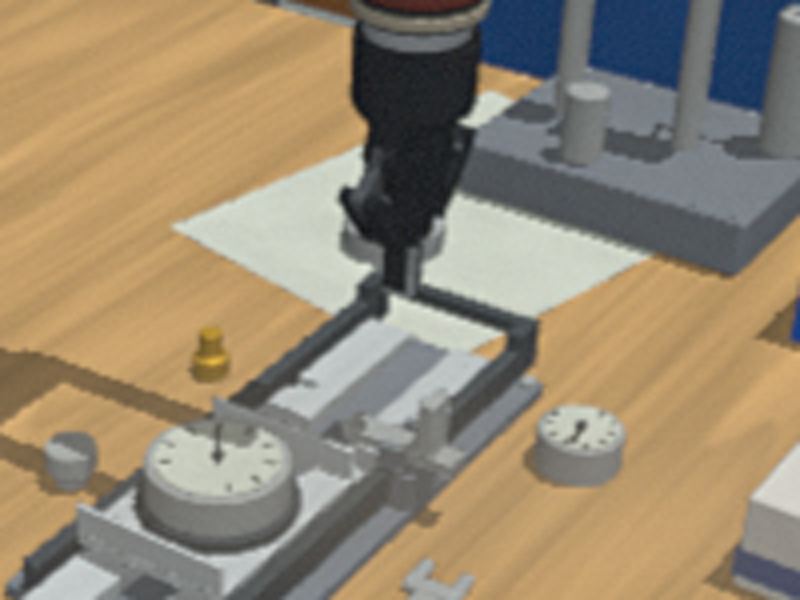

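The fingertip shows at crop (405,290), with the tab top at (435,398) and nothing touching. I'll check the tip's predicted pixel before going down.

```bash
python3 - <<'E'
from h import *
c=pickle.load(open("pics/s1.pkl","rb"))
print((proj(c,[.5831,.0962,.1558])-[280,120])*4)
for x in(.6,.61,.62): print(((proj(c,[x,.09,.091])-[280,120])*4).round(0))
E
```

```text
[401.32327303 288.94786457]
[413. 388.]
[427. 393.]
[440. 398.]
```

Emit:
jog_arm --pt "0 0 -5 10 0" --pt "0 0 -5 22 0" --pt "0 0 -5 34 0" --pt "0 0 -5 46 0" --pt "0 0 -5 58 0" --pt "0 0 -5 70 0" --pt "0 0 -5 80 0" --pt "0 0 -5 86 0" --pt "0 0 -5 86 0" --pt "0 0 -5 86 0"

```text
time: 3.15
eef_pos: [0.5846, 0.0901, 0.0705]
eef_rot: [0.0, -0.012, 1.0, 0.0]
ft_force: [0.4, 0.4, 0.0]
opening: -0.003
```

Emit:
jog_arm --pt "0 -5 0 0 0" --pt "0 -10 0 0 0" --pt "0 -15 0 0 0" --pt "0 -20 0 0 0" --pt "0 -25 0 0 0" --pt "0 -30 0 0 0" --pt "0 -35 0 0 0" --pt "0 -40 0 0 0" --pt "0 -44 0 0 0" --pt "0 -46 0 0 0"

```text
time: 4.15
eef_pos: [0.6307, 0.0912, 0.0702]
eef_rot: [-0.0, -0.012, 1.0, 0.0]
ft_force: [-3.4, 0.3, 2.4]
opening: 0.003
```

Emit:
jog_arm --pt "0 -1 0 0 0" --pt "0 -2 0 0 0" --pt "0 -3 0 0 0" --pt "0 -4 0 0 0" --pt "0 -4 0 0 0" --pt "0 -4 0 0 0" --pt "0 -4 0 0 0" --pt "0 -4 0 0 0" --pt "0 -4 0 0 0" --pt "0 -4 0 0 0"

```text
time: 5.15
eef_pos: [0.6344, 0.0912, 0.0703]
eef_rot: [0.0, -0.012, 1.0, -0.0]
ft_force: [-0.2, 0.5, -1.0]
opening: -0.003
```

Emit:
jog_arm --pt "0 -1 0 0 0" --pt "0 -2 0 0 0" --pt "0 -3 0 0 0" --pt "0 -3.5 0 0 0" --pt "0 -4 0 0 0" --pt "0 -4.5 0 0 0" --pt "0 -5 0 0 0" --pt "0 -5.5 0 0 0" --pt "0 -6 0 0 0" --pt "0 -6.5 0 0 0"

```text
time: 6.15
eef_pos: [0.6409, 0.0914, 0.0703]
eef_rot: [-0.0, -0.012, 1.0, -0.0]
ft_force: [-3.3, 0.2, 0.6]
opening: -0.001
```

Emit:
jog_arm --pt "0 -0.5 0 0 0" --pt "0 -1 0 0 0" --pt "0 -1.5 0 0 0" --pt "0 -2 0 0 0" --pt "0 -2.5 0 0 0" --pt "0 -3 0 0 0" --pt "0 -3.5 0 0 0" --pt "0 -4 0 0 0" --pt "0 -4.5 0 0 0" --pt "0 -5 0 0 0"

```text
time: 7.15
eef_pos: [0.6414, 0.0914, 0.0701]
eef_rot: [-0.005, -0.012, 1.0, -0.0]
ft_force: [-22.3, -1.5, 14.6]
opening: 0.002
```

The stop is firm: 22 N, and the tip has stalled at x = 0.641. I'll back off and go up.

Emit:
jog_arm --pt "0 5 0 0 0" --pt "0 15 0 0 0" --pt "0 25 0 0 0" --pt "0 30 0 0 0" --pt "0 30 0 -25 0" --pt "0 30 0 -55 0" --pt "0 35 -30 -85 0" --pt "0 45 -70 -90 0" --pt "0 65 -110 -90 0" --pt "0 85 -150 -90 0"

```text
time: 8.15
eef_pos: [0.5643, -0.0618, 0.1611]
eef_rot: [0.001, -0.013, 1.0, -0.0]
ft_force: [0.7, -0.3, 0.1]
opening: 0.0
```

```bash
python3 - <<'E'
from h import *
from plant import env
go(env.read_state(),bed(0,-.195),.060)
c=env.camera("scene");pickle.dump(c,open("pics/s2.pkl","wb"))
im=c["image"][170:300,270:430,::-1]
cv2.imwrite("pics/s2.png",cv2.resize(im,None,fx=4.5,fy=4.5,interpolation=cv2.INTER_CUBIC))
E
```

```text
t 8.15 tcp [ 0.5643 -0.0618  0.1611] bed 0.0349 -0.1212 F [ 0.7 -0.3  0.1]
shift mm [ 35.2 -73.7 101.1] turn 0.06
```

View pics/s2.png

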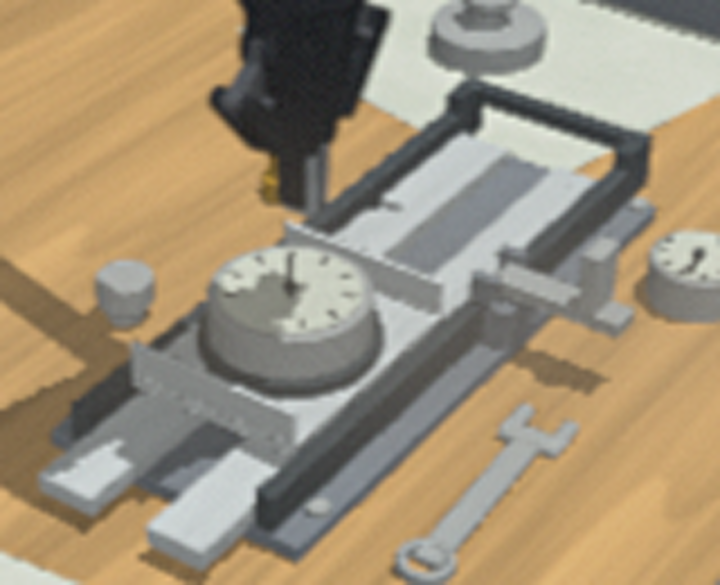

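The bolt is right back, with its nose at crop (480,285) clear of the track, and the carrier hasn't moved. Next I'll go behind the trailing end, and estimate the notch position from the rail marks.

```bash
python3 - <<'E'
from h import *
c=pickle.load(open("pics/top0.pkl","rb"))
for u,v,z in [(229,267,.024),(254,267,.024),(229,290,.024),(230,135,.024),(229,155,.024),(683,260,.024)]:
    p=ray(c,180+(u+.5)/3.6-.5,165+(v+.5)/3.6-.5,z)[:2]-C; print((p@ex).round(4),(p@ey).round(4))
E
```

```text
-0.036 0.0912
-0.0363 0.0748
-0.0511 0.0911
0.051 0.0905
0.0377 0.0912
-0.0358 -0.2047
```

Emit:
jog_arm --pt "0 5 -15 0 0" --pt "0 12 -30 0 0" --pt "0 20 -45 0 0" --pt "0 28 -60 0 0" --pt "0 35 -75 0 0" --pt "0 35 -84 0 0" --pt "0 35 -84 20 0" --pt "0 35 -84 40 0" --pt "0 35 -84 60 0" --pt "0 35 -84 60 0"

```text
time: 9.2
eef_pos: [0.5298, -0.1441, 0.0972]
eef_rot: [-0.003, -0.013, 1.0, 0.001]
ft_force: [-0.5, 0.3, 0.1]
opening: -0.001
```

```bash
python3 - <<'E'
from h import *
from plant import env
go(env.read_state(),bed(0,-.205),.046)
E
```

```text
t 9.2 tcp [ 0.5298 -0.1441  0.0972] bed -0.0016 -0.2026 F [-0.5  0.3  0.1]
shift mm [-1.9 -2.5 51.2] turn 0.06
```

The leading pockets span bed y = 75 to 91 mm, so the carrier should seat with its origin near +28 mm, which puts the TCP near bed y -61 mm. Now I'll go down and approach slowly.

Emit:
jog_arm --pt "0 -1 -2 15 0" --pt "0 -2 -2 30 0" --pt "0 -2 -2 45 0" --pt "0 -2 -2 51 0" --pt "0 -2 -2 51 0" --pt "0 -2 4 51 0" --pt "0 -2 10 51 0" --pt "0 -2 15 51 0" --pt "0 -2 18 51 0" --pt "0 -2 18 51 0"

```text
time: 10.2
eef_pos: [0.5333, -0.1267, 0.0497]
eef_rot: [0.0, -0.013, 1.0, -0.0]
ft_force: [0.9, -0.4, 0.1]
opening: 0.001
```

Emit:
jog_arm --pt "0 0 2 0 0" --pt "0 0 5 0 0" --pt "0 0 8 0 0" --pt "0 0 12 0 0" --pt "0 0 16 0 0" --pt "0 0 20 0 0" --pt "0 0 24 0 0" --pt "0 0 28 0 0" --pt "0 0 32 0 0" --pt "0 0 36 0 0"

```text
time: 11.2
eef_pos: [0.5323, -0.091, 0.0493]
eef_rot: [-0.0, -0.012, 1.0, -0.0]
ft_force: [0.1, -4.9, -1.6]
opening: -0.001
```

```bash
python3 - <<'E'
from h import *
from plant import env
go(env.read_state(),bed(0,-.075),.046)
E
```

```text
t 11.2 tcp [ 0.5323 -0.091   0.0493] bed 0.0022 -0.1496 F [ 0.1 -4.9 -1.6]
shift mm [ 2.1 74.6  3.3] turn 0.02
```

Emit:
jog_arm --pt "0 0 -6 0 0" --pt "0 2 -6 5 0" --pt "0 2 -3 5 0" --pt "0 2 0 5 0" --pt "0 2 5 5 0" --pt "0 2 10 5 0" --pt "0 2 16 5 0" --pt "0 2 22 5 0" --pt "0 2 28 5 0" --pt "0 2 34 5 0"

```text
time: 12.2
eef_pos: [0.5294, -0.0568, 0.0443]
eef_rot: [-0.0, -0.012, 1.0, -0.0]
ft_force: [0.5, -3.2, -2.8]
opening: 0.002
```

Emit:
jog_arm --pt "0 0 4 0 0" --pt "0 0 8 0 0" --pt "0 0 12 0 0" --pt "0 0 16 0 0" --pt "0 0 20 0 0" --pt "0 0 24 0 0" --pt "0 0 28 0 0" --pt "0 0 32 0 0" --pt "0 0 35 0 0" --pt "0 0 37 0 0"

```text
time: 13.2
eef_pos: [0.5285, -0.0201, 0.0443]
eef_rot: [-0.0, -0.012, 1.0, 0.0]
ft_force: [0.6, -3.8, -2.3]
opening: -0.001
```

```bash
python3 - <<'E'
from h import *
from plant import env
go(env.read_state(),bed(0,-.06),.046)
E
```

```text
t 13.2 tcp [ 0.5285 -0.0201  0.0443] bed 0.0001 -0.0786 F [ 0.6 -3.8 -2.3]
shift mm [ 0.1 18.6 -1.7] turn 0.03
```

Now 1.2 mm per row into the notch window.

Emit:
jog_arm --pt "0 0 1.2 0 0" --pt "0 0 2.4 0 0" --pt "0 0 3.6 0 0" --pt "0 0 4.8 0 0" --pt "0 0 6 0 0" --pt "0 0 7.2 0 0" --pt "0 0 8.4 0 0" --pt "0 0 9.6 0 0" --pt "0 0 10.8 0 0" --pt "0 0 12 0 0"

```text
time: 14.2
eef_pos: [0.5282, -0.0083, 0.0443]
eef_rot: [-0.0, -0.012, 1.0, -0.0]
ft_force: [0.6, -3.2, -1.8]
opening: 0.0
```

Emit:
jog_arm --pt "0 0 1 0 0" --pt "0 0 2 0 0" --pt "0 0 3 0 0" --pt "0 0 4 0 0" --pt "0 0 5 0 0" --pt "0 0 5.5 0 0" --pt "0 0 6 0 0" --pt "0 0 6.5 0 0" --pt "0 0 7 0 0" --pt "0 0 7 0 0"

```text
time: 15.2
eef_pos: [0.5283, -0.0015, 0.0444]
eef_rot: [0.0, -0.012, 1.0, -0.0]
ft_force: [-0.0, -3.9, -0.1]
opening: -0.005
```

Emit:
jog_arm --pt "0 0 0.7 0 0" --pt "0 0 1.4 0 0" --pt "0 0 2.1 0 0" --pt "0 0 2.8 0 0" --pt "0 0 3.5 0 0" --pt "0 0 4.2 0 0" --pt "0 0 4.9 0 0" --pt "0 0 5.6 0 0" --pt "0 0 6.3 0 0" --pt "0 0 7 0 0"

```text
time: 16.2
eef_pos: [0.5286, 0.0013, 0.0447]
eef_rot: [0.001, -0.013, 1.0, -0.004]
ft_force: [0.0, -23.7, -1.9]
opening: -0.003
```

It stopped dead at y = 0.0013, with 24 N. I'll back off straight, go up and look.

Emit:
jog_arm --pt "0 0 -5 0 0" --pt "0 0 -12 0 0" --pt "0 0 -22 0 0" --pt "0 0 -30 0 0" --pt "0 0 -30 -25 0" --pt "0 0 -30 -60 0" --pt "0 0 -30 -95 0" --pt "0 30 -55 -120 0" --pt "0 65 -85 -120 0" --pt "0 100 -120 -120 0"

```text
time: 17.2
eef_pos: [0.4306, -0.1173, 0.1656]
eef_rot: [0.001, -0.013, 1.0, -0.0]
ft_force: [0.5, -0.6, 0.2]
opening: -0.001
```

```bash
python3 - <<'E'
from h import *
from plant import env
go(env.read_state(),bed(0,-.06),.046)
c=env.camera("scene");t=env.camera("top");pickle.dump((c,t),open("pics/s3.pkl","wb"))
im=c["image"][170:300,270:430,::-1]
cv2.imwrite("pics/s3.png",cv2.resize(im,None,fx=4.5,fy=4.5,interpolation=cv2.INTER_CUBIC))
cv2.imwrite("pics/t3.png",cv2.resize(t["image"][165:295,180:400,::-1],None,fx=3.6,fy=3.6,interpolation=cv2.INTER_CUBIC))
E
```

```text
t 17.2 tcp [ 0.4306 -0.1173  0.1656] bed -0.1001 -0.1735 F [ 0.5 -0.6  0.2]
shift mm [-100.1  113.3  119.7] turn 0.15
```

View pics/s3.png

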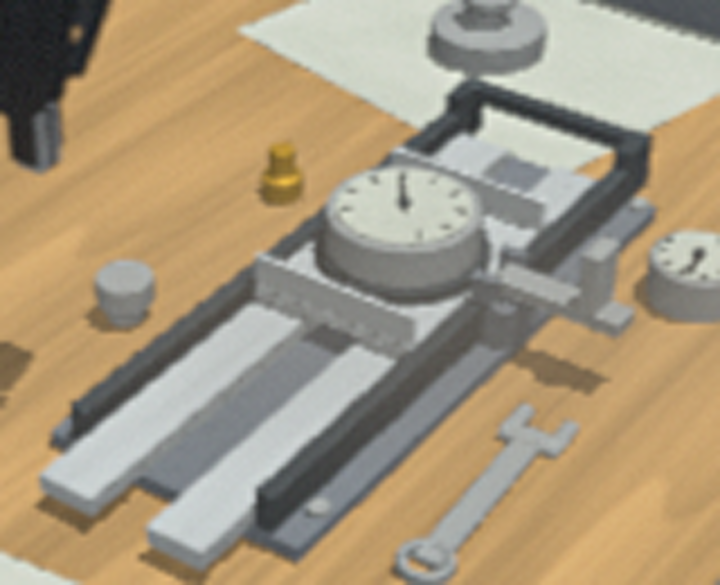

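View pics/t3.png

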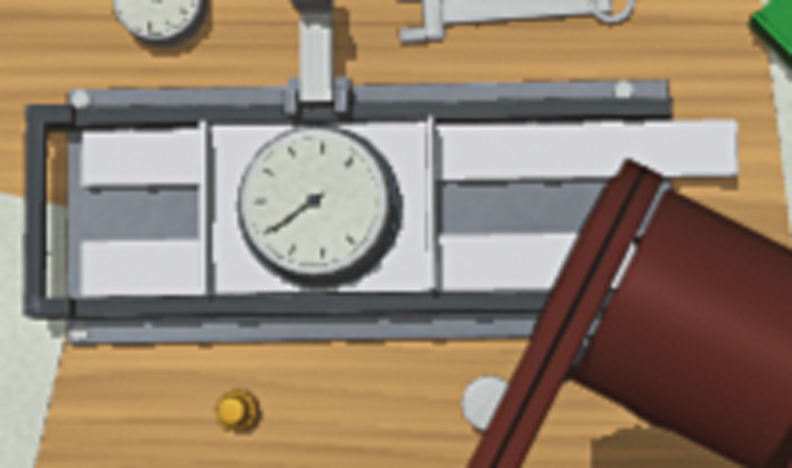

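In the scene crop the carrier stands past the bolt, dial centre at (405,203), trailing end at (257–413, 257–345). I'll check its height and level by triangulating before and after.

```bash
python3 - <<'E'
from h import *
t0=pickle.load(open("pics/top0.pkl","rb"));s0=pickle.load(open("pics/scene0.pkl","rb"));s1,t1=pickle.load(open("pics/s3.pkl","rb"))
def dial(c,u,v,r,n):
    im=c["image"]; g=cv2.cvtColor(im,cv2.COLOR_RGB2HSV); rgb=im.astype(int)
    m=((rgb[...,0]-rgb[...,2]>8)&(rgb.max(2)>150)&(g[...,1]<60)).astype(np.uint8)
    k=np.zeros_like(m); cv2.circle(k,(u,v),r,1,-1); m=cv2.morphologyEx(m*k,cv2.MORPH_CLOSE,np.ones((7,7)))
    cs,_=cv2.findContours(m,cv2.RETR_EXTERNAL,cv2.CHAIN_APPROX_NONE); b=max(cs,key=cv2.contourArea)
    e=cv2.fitEllipse(cv2.convexHull(b)); print(n,np.round(e[0],2),np.round(e[1],1)); return e[0]
def tri(a,pa,b,pb):
    L=[]
    for c,p in((a,pa),(b,pb)):
        o=cam(c)[2]; d=ray(c,*p,0)-o; d/=np.linalg.norm(d); L.append((o,np.eye(3)-np.outer(d,d)))
    return np.linalg.solve(L[0][1]+L[1][1],L[0][1]@L[0][0]+L[1][1]@L[1][0])
p=lambda u,v:(180+(u+.5)/3.6-.5,165+(v+.5)/3.6-.5)
A=tri(t0,dial(t0,319,219,24,"t0"),s0,dial(s0,334,232,24,"s0"))
B=tri(t1,dial(t1,267,220,24,"t1"),s1,dial(s1,359,215,24,"s1"))
for n,x in(("before",A),("after",B)):
    r=x[:2]-C; print(n,x.round(4),"bed",(r@ex).round(4),(r@ey).round(4))
# corners: robot-side & far top corners; z from scene+top
S0=lambda u,v:(270+(u+.5)/5-.5,180+(v+.5)/5-.5); S1=lambda u,v:(270+(u+.5)/4.5-.5,170+(v+.5)/4.5-.5)
for n,a in(("tr0 near",tri(t0,p(619,288),s0,S0(149,335))),("tr0 far",tri(t0,p(617,113),s0,S0(327,418))),("ld0 near",tri(t0,p(383,291),s0,S0(320,198))),
  ("tr1 near",tri(t1,p(438,292),s1,S1(257,257))),("tr1 far",tri(t1,p(435,117),s1,S1(414,325))),("ld1 near",tri(t1,p(208,296),s1,S1(393,153))),("ld1 far",tri(t1,p(203,121),s1,S1(545,204)))): print(n,a.round(4))
E
```

```text
t0 [318.11 218.99] [33.6 34.2]
s0 [332.99 231.57] [24.3 32.9]
t1 [266.71 220.24] [33.8 34.2]
s1 [358.63 207.66] [31.7 36.2]
before [ 0.5286 -0.0285  0.0825] bed -0.0 -0.087
after [0.5248 0.0864 0.0932] bed -0.001 0.0279
tr0 near [ 0.476  -0.1027  0.0564]
tr0 far [ 0.587  -0.1017  0.0562]
ld0 near [0.4719 0.0458 0.0574]
tr1 near [0.4729 0.0121 0.0517]
tr1 far [0.5845 0.0147 0.0495]
ld1 near [0.4691 0.1588 0.0493]
ld1 far [0.5801 0.1633 0.0515]
```

The corners fell about 6 mm at both ends, but the second scene ellipse was contaminated (wrong aspect ratio). I'll redo that with the dial's dark hub.

```bash
python3 - <<'E'
from h import *
t0=pickle.load(open("pics/top0.pkl","rb"));s0=pickle.load(open("pics/scene0.pkl","rb"));s1,t1=pickle.load(open("pics/s3.pkl","rb"))
# dial appearance before/after matched at sub-pixel in the scene view (hub patch)
def hub(c,u,v):
    g=255.-cv2.cvtColor(c["image"],cv2.COLOR_RGB2GRAY)[v-4:v+5,u-4:u+5]; w=np.clip(g-110,0,None)
    y,x=np.mgrid[v-4:v+5,u-4:u+5]; return (w*x).sum()/w.sum(),(w*y).sum()/w.sum()
h0=np.array(hub(s0,334,233));h1=np.array(hub(s1,360,215)); print(h0,h1)
a=np.array([.5286,-.0285]); b=a+.115*ey+np.array([-.001,0])
for z in (.078,.072): 
  print("after z",z, "predicted shift",(proj(s0,np.r_[b,z])-proj(s0,np.r_[a,.078])).round(2),"seen",(h1-h0).round(2))
E
```

```text
[333.94621027 232.63569682] [359.23021583 213.8381295 ]
after z 0.078 predicted shift [ 24.82 -20.46] seen [ 25.28 -18.8 ]
after z 0.072 predicted shift [ 24.76 -18.56] seen [ 25.28 -18.8 ]
```

The hub's vertical shift is -18.8 px, which matches a 6 mm drop (-18.6) and not the carrier still riding the rails (-20.5). The arm is clear, so I'm handing in.

```bash
python3 -c "
from plant import env
print(env.sign_off())"
```

```text
the job is handed in; nothing more can be done
None
```

The job is done and handed in at about 17 s of the 48 s allowed. The bolt is right back, and the carrier is past it, down in its notches and level. The carrier was only ever pushed with the shut fingertips.

- **Bolt:** I pushed it by its tab until it hit its stop (22 N, tip stalled). The next picture showed its nose clear of the track.
- **Carrier:** I pushed it by its trailing end at about 3 to 5 N. It stopped dead at 24 N with its origin about 28 mm along the bed, where the notch marks on the rails put it.
- **Drop and level:** The end corners came out about 5 to 8 mm lower than before at both ends. The dial hub's shift in the scene view also fits the 6 mm drop. My corner readings are only good to a few millimetres, so "level" is checked to that accuracy.
- **Check that failed:** One automatic fit of the dial outline gave an impossible height (93 mm). Its shape was visibly wrong, so I discarded it and used the hub instead.
- **Clear of everything:** The arm ended 166 mm above the table on the robot's side, touching nothing. I touched none of the other things on the table. The last close-up view showed those around the bed in their places, but I did not re-check the whole table.

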